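Pry the retaining ring off the probe-arm pivot

ROBOT

A 6-joint arm with a two-finger parallel gripper is mounted at the origin on the work surface. World frame = base frame: x ahead of the robot, y to its left, z up, the work surface at z = 0. Lengths are in m, angles in rad, forces in N, time in s.
With the tool pointing down it reaches from about 0.325 to 0.9 m from the base axis. Payload 6.1 kg.
Tool frame: the origin (TCP) lies at the very end of the fingers, on their centre line; the grasp point (between the pads) lies 19 mm behind it; z points along the fingers, y is the direction in which the jaws open and shut (so a half turn about z gives the same grasp; the last joint's range is limited). The gripper opens to 87 mm and grips with 3 to 60 N. Pads are 19 mm wide; open, the fingers measure 117 mm over their backs; the gripper's body (75 mm by 190 mm) begins 51 mm behind the grasp point.
Start: joints at [-1.349, 0.22, 1.526, -0, 1.395, -0.126], TCP at [0.213, -0.588, 0.223] pointing down, gripper open.
Joint ranges: [-2.98, 2.98], [-0.91, 2.08], [0.09, 2.57], [-1.24, 4.39], [0.2, 2.65], [-2.68, 2.68]. Speed limits (rad/s): [2.57, 2.57, 3.01, 3.14, 3.14, 3.14].

INTERFACE

Orientations are given as [roll, pitch, yaw] about the fixed x, y, z axes, in that order (R = Rz(yaw) Ry(pitch) Rx(roll)).
In Python, from station import monitor, imaging, sign_off gives the robot as it stands.
- The arm moves only by the tool servo_tool, never from a script. Its argument "targets" is a list of rows, each a list of 3 entries, a list of its own where there are three numbers: the shift along the world's x, y, z in mm, then the turn about the world's z in degrees, then the closure, from -1 (fully open) to 1 (shut), so that 0 is half open. In form: [[[x, y, z], yaw, hand], ...]. A call has exactly 5 rows; each row is the pose to reach, as a shift and turn from the pose measured when the call began; what a row does not reach only later rows make up. A row lasts 1/8 s, in which the tool goes at most 62.5 mm and 10.7 degrees, less where a joint would pass 70% of its speed; a pose out of reach is approached as far as the arm can. A call with a gripper value outside its range is refused whole. The fingers move at their own pace and stop on an object; "grip_force" is the grip in N (left out, the last holds). Time passes only in rows, so rows that repeat a pose let the fingers close, or fill a call up. It gives the time, the measured TCP pose, the force and the opening at its end, in the units of the state.
- monitor.state(): the state, without advancing time (a new reading comes with each control period).
- imaging.capture(name): name is "scene" or "top" or "wrist"; returns a dict with "color" (480x640x3 uint8, red, green, blue), "camera_matrix" (3x3 intrinsics, pixels), "k1" (the pictures are not rectified: a ray, as slopes to the right and down, at radius r is drawn at 1 + k1 r^2 times it, then the intrinsics apply), "view" (4x4, takes a point from world to camera coordinates). Camera axes: x right, y up, looking along -z (the intrinsics and any distortion apply to the point x, -y, -z); pixel columns grow to the right and rows downward; lengths in m; the calibration is good to about 2 mm. A picture is of the moment at which its call begins. There is no depth.
- sign_off(): hands the job in, once; it reports no verdict.
The state is a dict: "t": time; "joint_pos": joint angles; "dq": joint speeds; "joint_efforts": joint torques, N m; "ee_pos": TCP position; "tcp_rot": TCP orientation; "wrist_force": force on the tool from outside, world axes, zero at the start; "ft_torque": the same for the moment, N m; "gripper_width": finger opening in m.
Only numpy, scipy, OpenCV 4.12 (cv2) and the standard library are available. Lean on these libraries where they do the work, as an engineer would, in place of code of your own. Each camera call takes 0.05 s, during which the arm holds its last target. There are 200 camera calls.

TASK

The probe arm of the battery test jig is due for service. Take the hooked pick from its stand, put its tip down through the pull loop of the retaining ring on the pivot post and pull the ring out of its groove, so that it slides down the sloping catch plate and comes to rest in the plate's low corner; never touch the ring with the gripper. Then lay the pick back in the notches of its stand and leave everything else on the bench where it is.

Things in the scene. Friction and masses are not known exactly. Their poses are not given: they have to be found in the camera images.
- jig: Battery test jig, fixed: base plate 340 x 150 mm, 12 mm thick (x = -190 to +150 mm), with an upright steel pivot post. Origin on the bench plane on the post's axis; z up, +x (level) towards the sloping catch plate, whose outer end is 140 mm from the axis; to -x the cream arm with a black probe, up to 165 mm above the bench from x = -45 to -200 mm.
- hub_top (a point): Point on the post's axis at the top of the cream hub (radius 30 mm), 120 mm above the bench. The ring lies on the hub in the post's groove (groove radius 13 mm); over it the post's flange, radius 18 mm, spans 8.5 to 16.5 mm above this point. Axes as the jig's.
- catch: Slippery aluminium catch plate of the jig, fixed, 120 x 130 mm. Origin at the centre of its upper face, 70 mm above the bench; x down the slope away from the post (24 degrees down), y across to its low side (15 degrees down), z out of the face. End lip at x = +60, side wall at y = +65 mm, both 22 mm high, make the low corner; an 8 mm high wall at y = -65 mm.
- corner (a point): The low corner of the catch plate, where end lip and side wall meet its face: at x = 60, y = 65 mm in the catch plate's frame. The freed ring (about 85 mm long over all) slides here by itself.
- ring: C-shaped sprung steel retaining ring, 6 mm thick, outside radius 26 mm, loose, level in the groove. Origin on its axis at mid thickness, at first on the post's axis 123 mm above the bench; z up, +x to its pull loop (within 0.2 rad of the jig's +x). A level pull along +x of 10 to 15 N opens its jaws: clear of the post after about 25 mm, falls on the catch plate after 30 to 70 mm.
- loop (a point): Centre of the opening of the ring's wire pull loop, at x = 40 mm in the ring's frame. The opening runs from x = 26 (ring) to 51 mm (inside of the loop's bar) and is 24 mm wide in y; wire 6 mm thick. The hub reaches to x = 30 mm beneath it; beyond that there is at least 18 mm of free depth below the ring.
- pick: Hooked pick, about 140 g: black handle 110 mm long (x), 18 wide (y), 22 high (z), then an 8 mm steel rod along x to x = 130 mm, its end bent down square into a prong 8 mm thick reaching z = -36 mm. Origin at the handle's centre, x towards the hook; z up as it lies level in the stand, origin 56 mm above the bench.
- pick_tip (a point): Lowest point of the pick's prong, at x = +130, y = 0, z = -36 mm in the pick's frame.
- stand: Fixed cream stand of the pick, base 150 x 70 mm, 10 mm thick. Origin on the bench under its centre; x the way the hook points. Two posts, 12 mm thick and 54 wide, at x = +42 and -42 mm with open notches 26 mm wide in y; notch floor 45, tops 62 mm above the bench. In place the pick's origin is 56 mm above the stand's origin.
- meter: Bystander: grey hand-held meter 150 x 78 x 36 mm lying on the bench. Origin under its centre.
- cleaner: Bystander: upright blue bottle, 52 mm diameter, 160 mm high. Origin under its centre.
- driver: Bystander: screwdriver lying on the bench, about 200 mm long. Origin under its middle.
There are look-alikes about, which are no part of the job. Of the things like the pick, leave any that is brown; of the rest the smaller one is meant. Several things have the shape of the ring; the one meant has the colours described above.

How it is judged:
By the outcome, as a careful person would: the job done as asked, in the order asked, and still so for the second after the job is handed in, with the robot touching nothing.
It also fails if it takes over 54 s, if anything falls off the work surface, if the arm or the gripper's body presses on something with over 40 N, if the wrist force passes 120 N, or if a joint passes its speed limit or range.

## Working session

There is one attempt and no reset: what is moved stays moved. The work goes in short steps, Python scripts to look and compute and a tool call to move; the robot and the scene stay as the last step left them, time stands still between calls to the robot, and variables do not carry over. Pictures are saved under pics/ and viewed, about 8 in all and at most 12, crops included, and the job is handed in when it is done.

Besides the shell and the picture viewer there is one more tool, called by a JSON object that holds its "name" and its "arguments", one argument or row to a line. servo_tool: Moves the arm, as the interface text tells. Its arguments: {"type":"object","properties":{"targets":{"type":"array","items":{"type":"array"}},"grip_force":{"type":"number"}},"required":["targets"]}

```bash
ls; mkdir -p pics; cat > h.py <<'E'
import numpy as np, cv2
from station import monitor, imaging
def cap(n):
    d=imaging.capture(n); d['bgr']=cv2.cvtColor(d['color'],cv2.COLOR_RGB2BGR); return d
def ray(d,u,v):
    K=np.array(d['camera_matrix']); V=np.array(d['view']); k=d['k1']
    p=np.array([(u-K[0,2])/K[0,0],(v-K[1,2])/K[1,1]]); q=p.copy()
    for _ in range(30): q=p/(1+k*(q@q))
    R=V[:3,:3]; o=-R.T@V[:3,3]; r=R.T@np.array([q[0],-q[1],-1.]); return o,r
def onz(d,u,v,z):
    o,r=ray(d,u,v); return o+r*(z-o[2])/r[2]
def tri(d1,p1,d2,p2):
    o1,r1=ray(d1,*p1);o2,r2=ray(d2,*p2);r1=r1/np.linalg.norm(r1);r2=r2/np.linalg.norm(r2)
    A=np.c_[r1,-r2]; s=np.linalg.lstsq(A,o2-o1,rcond=None)[0]
    a=o1+r1*s[0];b=o2+r2*s[1]; return (a+b)/2,np.linalg.norm(a-b)
def proj(d,P):
    K=np.array(d['camera_matrix']);V=np.array(d['view']);c=V[:3,:3]@np.array(P)+V[:3,3]
    q=np.array([c[0]/-c[2],-c[1]/-c[2]]);q=q*(1+d['k1']*(q@q))
    return np.array([K[0,0]*q[0]+K[0,2],K[1,1]*q[1]+K[1,2]])
E
python3 - <<'E'
from h import *
for n in ("scene","top","wrist"):
    d=cap(n); cv2.imwrite(f"pics/{n}0.png",d['bgr']); V=np.array(d['view']); print(n,-V[:3,:3].T@V[:3,3],V[:3,:3].round(2).tolist(),d['camera_matrix'],d['k1'])
    import pickle; pickle.dump(d,open(f"{n}0.pkl","wb"))
print(monitor.state())
E
```

```text
pics
scene [1.40903225 0.13225123 0.92965454] [[-0.2, 0.98, 0.02], [-0.68, -0.15, 0.72], [0.7, 0.13, 0.7]] [[502.76867011   0.         321.28213192]
 [  0.         502.76867011 237.41082705]
 [  0.           0.           1.        ]] 0.0101176487838329
top [ 0.3984804  -0.00546344  1.22766025] [[-0.01, -1.0, -0.01], [0.99, -0.01, 0.13], [-0.13, -0.0, 0.99]] [[457.36991761   0.         323.20572947]
 [  0.         457.36991761 237.78404562]
 [  0.           0.           1.        ]] -0.020079975146203938
wrist [ 0.28621439 -0.56098968  0.38259979] [[0.34, -0.94, -0.0], [0.9, 0.33, -0.28], [0.27, 0.09, 0.96]] [[339.99182852   0.         312.79910062]
 [  0.         339.99182852 244.60572806]
 [  0.           0.           1.        ]] 0.015105393026826008
{'t': 0.15, 'joint_pos': array([-1.34908215e+00,  2.21044575e-01,  1.52735329e+00, -1.21517535e-06,
        1.39467060e+00, -1.26136711e-01]), 'dq': array([-0.00061764, -0.00180716, -0.00278445,  0.00037471, -0.00090959,
        0.00016226]), 'joint_efforts': array([ 5.51785706e-04, -4.95191181e+01, -3.87881577e+01,  7.00256880e-02,
        5.31544851e-02, -8.70089093e-05]), 'ee_pos': array([ 0.21291919, -0.58711453,  0.22168615]), 'tcp_rot': array([-3.14012842e+00, -1.84473176e-04,  3.47850965e-01]), 'wrist_force': array([ 0.30427544, -0.5897957 , -0.03101905]), 'ft_torque': array([-0.00826343,  0.00296149,  0.02908595]), 'gripper_width': 0.08709097609903224}
```

View pics/top0.png

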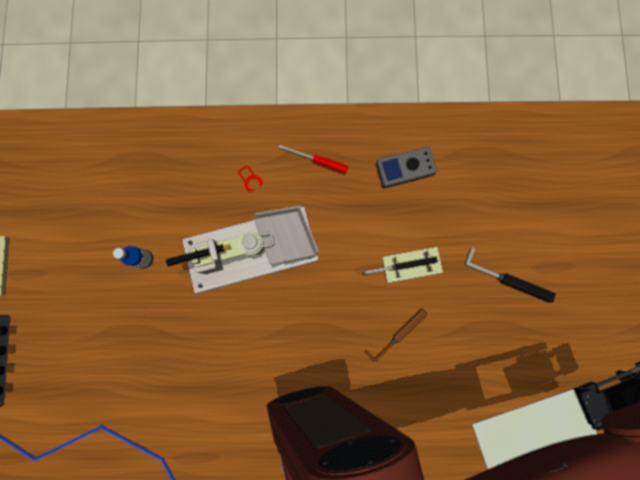

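View pics/scene0.png

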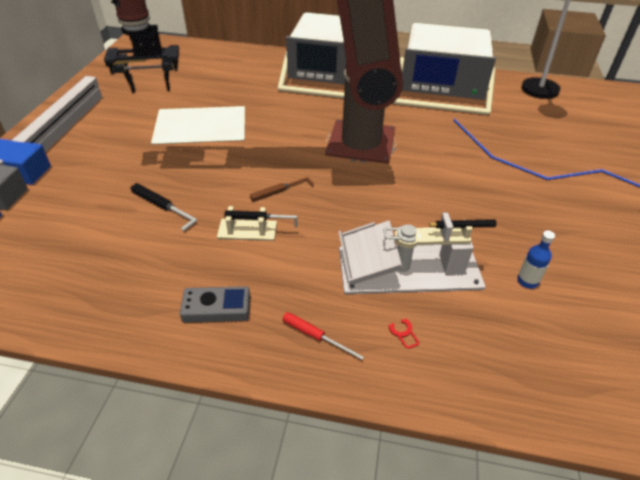

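Top view: the jig is at about (250,245) with its plate towards the right. The stand with the small black pick is at (412,265), hook to the left. The decoys are the big black pick (510,280), the brown pick (400,335) and the red ring (250,178).

```bash
python3 - <<'E'
from h import *; import pickle
t=pickle.load(open("top0.pkl","rb"));s=pickle.load(open("scene0.pkl","rb"))
def crop(d,x,y,w,h,f): return cv2.resize(d['bgr'][y:y+h,x:x+w],None,fx=f,fy=f,interpolation=cv2.INTER_CUBIC)
a=np.hstack([crop(t,180,200,100,75,4),crop(t,260,200,100,75,4)])
b=np.hstack([crop(s,335,215,100,75,4),crop(s,210,195,100,75,4)])
cv2.imwrite("pics/c1.png",np.vstack([a,b]))
# handle black of pick
for n,d,(x,y,w,h) in (("top",t,(380,245,62,40)),("scene",s,(215,200,90,35))):
    g=d['bgr'][y:y+h,x:x+w].max(2); m=(g<45).astype(np.uint8)
    k,l,st,c=cv2.connectedComponentsWithStats(m)
    for i in range(1,k):
        if st[i,4]>15: print(n,st[i]+[x,y,0,0,0],c[i]+[x,y])
for p in ((412,265),(252,240),(286,235)): print(p,onz(t,*p,0.056),onz(t,*p,.13))
E
```

```text
top [395 258  41  11 183] [415.7431694  262.95081967]
scene [226 212  40   7 201] [245.14925373 214.63681592]
(412, 265) [ 0.48411724 -0.2275965   0.056     ] [ 0.47870857 -0.21356697  0.13      ]
(252, 240) [0.55399192 0.18347026 0.056     ] [0.54417008 0.17153754 0.13      ]
(286, 235) [0.56592979 0.0954277  0.056     ] [0.55535398 0.08905559 0.13      ]
```

View pics/c1.png

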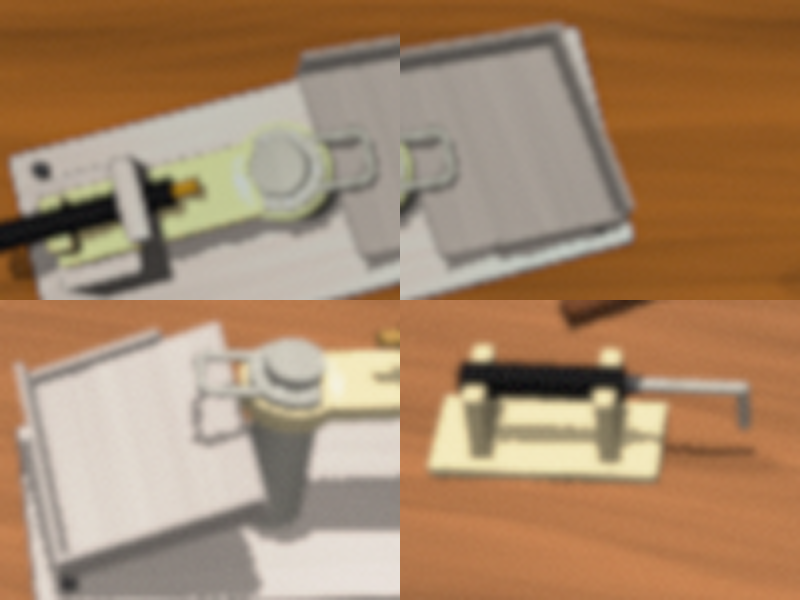

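Views so far: 3. The ring sits in its groove, loop opening at about top px (267,240). The pick lies in its stand with the hook towards world +y. Moving above the stand.

{"name": "servo_tool", "arguments": {
  "targets": [
    [[50, 62, 0], 10, -1],
    [[95, 125, 0], 20, -1],
    [[140, 187, 0], 30, -1],
    [[185, 240, 0], 40, -1],
    [[230, 290, 0], 50, -1]
  ]
}}

```text
t: 0.78
ee_pos: [0.406, -0.3395, 0.2216]
tcp_rot: [-3.14, -0.0, 1.226]
wrist_force: [0.8, -1.1, -0.3]
gripper_width: 0.0872
```

```bash
python3 - <<'E'
from h import *
s=monitor.state();print(s['t'],s['ee_pos'],s['tcp_rot'],s['joint_pos'])
E
```

```text
0.775 [ 0.40597709 -0.33950252  0.22160314] [-3.14021061e+00 -1.56110417e-04  1.22591469e+00] [-8.45189303e-01 -7.47158737e-03  1.77495826e+00 -5.36184914e-04
  1.37539354e+00 -5.00203333e-01]
```

{"name": "servo_tool", "arguments": {
  "targets": [
    [[40, 50, 0], 10, -1],
    [[82, 101, 0], 20, -1],
    [[82, 101, 0], 29, -1],
    [[82, 101, 0], 29, -1],
    [[82, 101, 0], 29, -1]
  ]
}}

```text
t: 1.4
ee_pos: [0.4875, -0.239, 0.2214]
tcp_rot: [-3.14, -0.0, 1.728]
wrist_force: [0.5, 0.2, 0.3]
gripper_width: 0.0873
```

```bash
python3 - <<'E'
from h import *;import pickle
d={n:cap(n) for n in("wrist","top","scene")}; pickle.dump(d,open("b.pkl","wb"))
s=monitor.state();print(s['t'],s['ee_pos'],s['tcp_rot'],s['joint_pos'])
w=d['wrist'];cv2.imwrite("pics/w1.png",w['bgr'])
E
```

```text
1.55 [ 0.48738819 -0.23941473  0.22153796] [-3.14003955e+00 -1.62436106e-04  1.72874530e+00] [-6.01249508e-01  2.63640967e-02  1.74099679e+00 -9.69670882e-04
  1.37547027e+00 -7.59009823e-01]
```

View pics/w1.png

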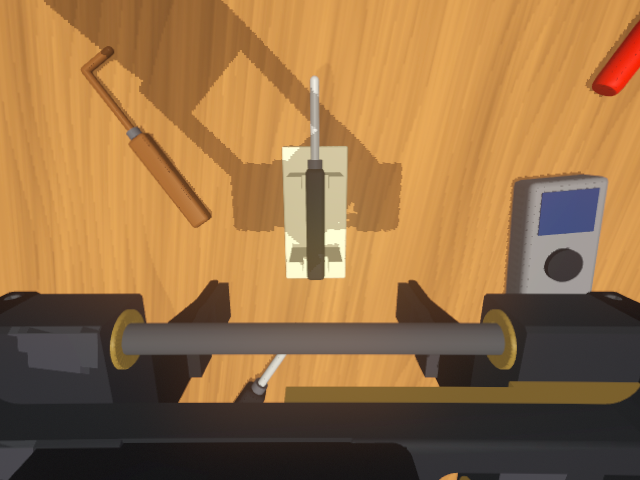

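View 4: wrist picture shows the handle from (315,168) to (316,278) and the rod end at (315,78), nearly aligned with the gripper.

```bash
python3 - <<'E'
from h import *;import pickle
d=pickle.load(open("b.pkl","rb"));w=d['wrist'];t=d['top']
g=w['bgr'][100:282,295:340].max(2)
for v in (120,150,165,172,180,200,220,240,260,270,275):
    r=w['bgr'][v,290:345].max(1); i=np.where(r<80)[0]; print(v,(i.min()+290,i.max()+290,len(i)) if len(i) else None, end=' ')
    if len(i)>5:
        a,b=onz(w,i.min()+290,v,.067)*1e3,onz(w,i.max()+291,v,.067)*1e3; print(a.round(1),b.round(1),end='')
    print()
for v in range(160,176,2): print(v,w['bgr'][v,316])
for v in range(268,286,2): print(v,w['bgr'][v,316])
r=[onz(w,315,78,.060),onz(w,315,160,.060)];print(r)
k=(t['bgr'][245:285,380:442].max(2)<45).astype(np.uint8);m=cv2.moments(k,True);print(onz(t,380+m['m10']/m['m00'],245+m['m01']/m['m00'],.064), m['m00'])
# tip triangulate not; scene handle
s=d['scene']
print(tri(t,(415.7,263),s,(245.1,214.6)))
E
```

```text
120 None 
150 None 
165 None 
172 None 
180 None 
200 None 
220 None 
240 None 
260 None 
270 None 
275 None 
160 [ 89  97 108]
162 [ 89  97 107]
164 [ 89  97 107]
166 [ 89  97 107]
168 [ 89  97 107]
170 [48 65 80]
172 [53 68 82]
174 [56 71 85]
268 [ 66  90 105]
270 [ 66  89 105]
272 [ 65  89 104]
274 [ 66  88 104]
276 [ 65  88 104]
278 [ 63  85 102]
280 [ 88 162 219]
282 [ 91 167 225]
284 [ 90 167 226]
[array([ 0.46879581, -0.10845243,  0.06      ]), array([ 0.47957775, -0.17600524,  0.06      ])]
[ 0.47918305 -0.24638957  0.064     ] 467.0
(array([ 0.48898582, -0.23688667,  0.05768991]), np.float64(0.00012832822804301094))
```

```bash
python3 - <<'E'
from h import *;import pickle
d=pickle.load(open("b.pkl","rb"));w=d['wrist']
for v in (175,200,220,240,260,275):
    r=w['bgr'][v,285:350].max(1).astype(int); i=np.where(r<118)[0]+285
    a,b=onz(w,i.min(),v,.067)*1e3,onz(w,i.max()+1,v,.067)*1e3; print(v,i.min(),i.max(),len(i),((a+b)/2).round(1),np.linalg.norm(a-b).round(1))
print(onz(w,315.5,169,.067),onz(w,316,279,.067))
# stand base top z=.010 corners
print([onz(w,*p,.010).round(4) for p in((283,147),(347,147),(286,278),(345,278))])
E
```

```text
175 306 323 18 [ 481.6 -188.8   67. ] 16.4
200 306 323 18 [ 485.2 -211.4   67. ] 16.8
220 307 323 17 [ 488.7 -230.1   67. ] 16.1
240 307 323 17 [ 491.8 -249.5   67. ] 16.4
260 307 323 17 [ 495.  -269.6   67. ] 16.7
275 308 323 16 [ 498.  -285.1   67. ] 15.9
[ 0.48119645 -0.1834596   0.067     ] [ 0.4986284  -0.28927251  0.067     ]
[array([ 0.4448, -0.1703,  0.01  ]), array([ 0.5113, -0.1598,  0.01  ]), array([ 0.4677, -0.3164,  0.01  ]), array([ 0.5362, -0.3056,  0.01  ])]
```

{"name": "servo_tool", "arguments": {
  "targets": [
    [[2, 2, -60], 0.3, -1],
    [[2.5, 2.4, -120], 0.3, -1],
    [[2.5, 2.4, -170], 0.3, -1],
    [[2.5, 2.4, -190], 0.3, -1],
    [[2.5, 2.4, -190], 0.3, -1]
  ],
  "grip_force": 60
}}

```text
t: 2.17
ee_pos: [0.488, -0.2366, 0.0295]
tcp_rot: [-3.137, -0.003, 1.732]
wrist_force: [1.1, 0.8, -0.7]
gripper_width: 0.0871
```

{"name": "servo_tool", "arguments": {
  "targets": [
    [[0, 0, 0], 0, 1],
    [[0, 0, 0], 0, 1],
    [[0, 0, 0], 0, 1],
    [[0, 0, 0], 0, 1],
    [[0, 0, 0], 0, 1]
  ]
}}

```text
t: 2.8
ee_pos: [0.4881, -0.2366, 0.0298]
tcp_rot: [-3.137, -0.003, 1.732]
wrist_force: [0.3, 0.8, 0.8]
gripper_width: 0.045
```

{"name": "servo_tool", "arguments": {
  "targets": [
    [[1.5, 0, 1], 0, 1],
    [[1.5, 0, 1], 0, 1],
    [[1.5, 0, 1], 0, 1],
    [[1.5, 0, 1], 0, 1],
    [[1.5, 0, 1], 0, 1]
  ]
}}

```text
t: 3.42
ee_pos: [0.4896, -0.2366, 0.0308]
tcp_rot: [-3.137, -0.003, 1.732]
wrist_force: [-1.1, -0.6, 0.9]
gripper_width: 0.0169
```

{"name": "servo_tool", "arguments": {
  "targets": [
    [[0, 0, 0], 0, 1],
    [[0, 0, 20], 0, 1],
    [[0, 0, 60], 0, 1],
    [[0, 0, 110], 0, 1],
    [[0, 0, 160], 0, 1]
  ]
}}

```text
t: 4.05
ee_pos: [0.489, -0.2363, 0.1916]
tcp_rot: [-3.136, -0.004, 1.732]
wrist_force: [0.1, 0.7, -1.9]
gripper_width: 0.0169
```

```bash
python3 - <<'E'
from h import *;import pickle
d={n:cap(n) for n in("wrist","top","scene")}; pickle.dump(d,open("c.pkl","wb"))
s=monitor.state();print(s['t'],s['ee_pos'],s['tcp_rot'],s['gripper_width'],s['wrist_force'],s['ft_torque'])
def crop(d,x,y,w,h,f): return cv2.resize(d['bgr'][y:y+h,x:x+w],None,fx=f,fy=f,interpolation=cv2.INTER_CUBIC)
a=np.hstack([crop(d['wrist'],180,0,270,300,1.48),crop(d['top'],350,210,100,111,4)])
cv2.imwrite("pics/w2.png",np.vstack([a[:,:800],crop(d['scene'],190,165,120,40,6.6667)[:150,:800] if 0 else np.zeros((1,min(800,a.shape[1]),3),np.uint8)]))
E
```

```text
4.2 [ 0.49143863 -0.23786089  0.19420397] [3.14115327e+00 1.64614652e-03 1.73197819e+00] 0.01725302683418007 [-0.35568048 -0.31851605 -2.69194469] [-0.01737984 -0.09354993 -0.00870029]
```

View pics/w2.png

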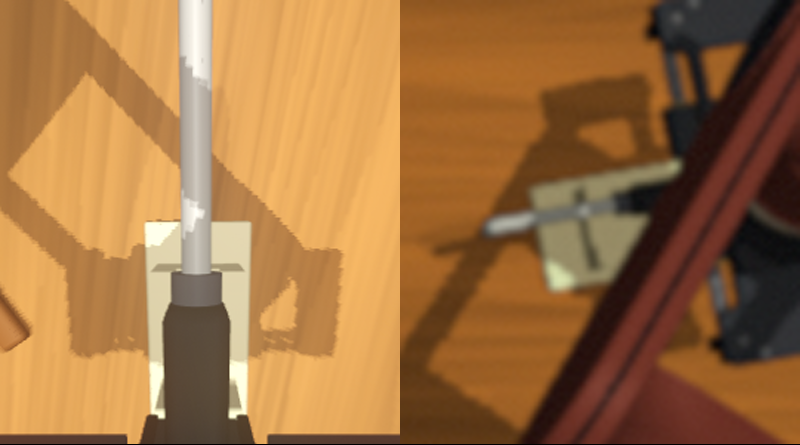

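View 5: the pick is held squarely and clear of the stand. Now measuring the ring from the first pair of pictures.

```bash
python3 - <<'E'
from h import *;import pickle
t=pickle.load(open("top0.pkl","rb"));s=pickle.load(open("scene0.pkl","rb"))
print('flange',tri(t,(250.5,240.75),s,(407.75,229)))
print(onz(t,250.5,240.75,.1365),onz(s,407.75,229,.1365))
# loop bar mid (wire) top: crop (369,161)+... scene: (200,374-300)
print('bar',tri(t,(180+369/4,200+161/4),s,(335+200/4,215+74/4)))
print(onz(t,180+369/4,200+161/4,.123),onz(s,335+50,215+18.5,.123))
# opening centre
print('open',onz(t,180+349/4,200+161/4,.123),onz(s,335+222/4,215+76/4,.123))
# base plate corners top z=.012 : crop1 (12,157),(302,80?) ; crop2 outer right (634,240)
for p in ((180+12/4,200+157/4),):print(onz(t,*p,.012))
d=pickle.load(open("c.pkl","rb"))
print(proj(d['top'],[.4914-.13*np.sin(np.deg2rad(9.3)),-.2379+.13*np.cos(np.deg2rad(9.3)),.183]),proj(d['scene'],[.4914-.13*np.sin(np.deg2rad(9.3)),-.2379+.13*np.cos(np.deg2rad(9.3)),.183]))
E
```

```text
flange (array([0.54124832, 0.17529212, 0.1379274 ]), np.float64(0.0028409994725691248))
[0.54153093 0.17409295 0.1365    ] [0.53932498 0.17678312 0.1365    ]
bar (array([0.54459042, 0.12539324, 0.11647318]), np.float64(0.002832382576823063))
[0.54385696 0.12321475 0.123     ] [0.5512332  0.12683747 0.123     ]
open [0.5440118  0.13541816 0.123     ] [0.55016687 0.13952853 0.123     ]
[0.56422561 0.37667697 0.012     ]
[370.98078979 267.4667679 ] [293.54967424 178.35469084]
```

{"name": "servo_tool", "arguments": {
  "targets": [
    [[12, 50, 0], -1, 1],
    [[28, 110, 0], -2, 1],
    [[44, 170, 0], -3, 1],
    [[58, 220, 0], -4, 1],
    [[64, 240, 0], -4, 1]
  ]
}}

```text
t: 4.82
ee_pos: [0.5543, 0.0053, 0.1916]
tcp_rot: [-3.138, 0.0, 1.665]
wrist_force: [-0.1, -0.7, -2.1]
gripper_width: 0.0174
```

{"name": "servo_tool", "arguments": {
  "targets": [
    [[0, 0, 0], 0, 1],
    [[0, 0, 0], 0, 1],
    [[0, 0, 0], 0, 1],
    [[0, 0, 0], 0, 1],
    [[0, 0, 0], 0, 1]
  ]
}}

```text
t: 5.45
ee_pos: [0.5544, 0.0046, 0.1918]
tcp_rot: [-3.139, 0.0, 1.664]
wrist_force: [0.2, 0.3, -2.1]
gripper_width: 0.0173
```

```bash
python3 - <<'E'
from h import *;import pickle
d={n:cap(n) for n in("wrist","top","scene")}; pickle.dump(d,open("e.pkl","wb"))
s=monitor.state();print(s['t'],s['ee_pos'],s['tcp_rot'],s['gripper_width'],s['wrist_force'])
def crop(d,x,y,w,h,f): return cv2.resize(d['bgr'][y:y+h,x:x+w],None,fx=f,fy=f,interpolation=cv2.INTER_CUBIC)
a=np.hstack([crop(d['wrist'],200,0,200,240,2),crop(d['scene'],345,180,100,120,4)])
cv2.imwrite("pics/w3.png",a)
E
```

```text
5.6 [0.55438113 0.00501182 0.19180091] [-3.13857578e+00  2.66675755e-04  1.66451258e+00] 0.016884830970362773 [ 0.31782642 -0.40683721 -1.61374111]
```

View pics/w3.png

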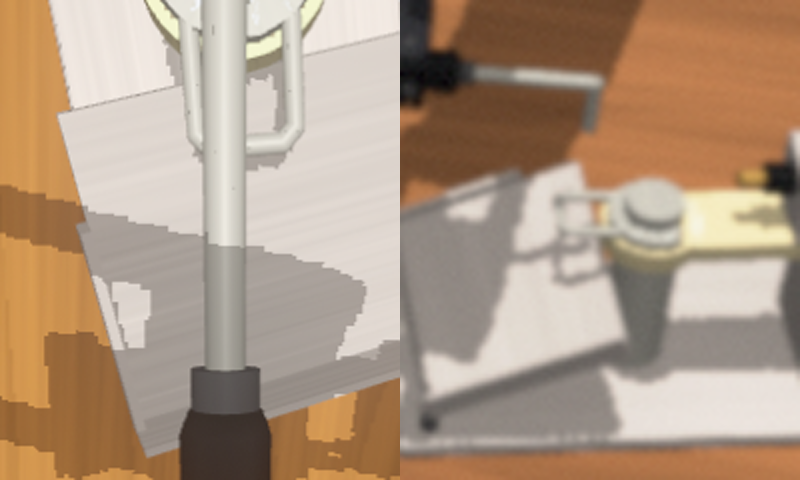

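View 6: the wrist picture shows the loop, with side wires at full-image px (297,50) and (346,50) and the bar at (325,71). The rod is a little left of the middle.

```bash
python3 - <<'E'
from h import *;import pickle
e=pickle.load(open("e.pkl","rb"));w=e['wrist']
f=lambda x,y,z=.123:(onz(w,200+x/2,y/2,z)*1e3).round(1)
print('L',f(189,40),f(194,100)); print('R',f(296,40),f(293,100)); print('bar',f(212,145),f(240,143.5),f(275,143))
g=w['bgr'][:,:,:].astype(int).sum(2)
for v in (20,35,50): print(v,g[v,285:360].tolist())
# tip by triangulation: scene
s=e['scene'];t=e['top']
print('tip from scene', [onz(s,345+191/4,180+130/4,z).round(4) for z in(.178,.181,.184)])
y=np.deg2rad(95.37);print('pred tip',.55438+.13*np.cos(y),.005+.13*np.sin(y),.181, proj(s,[.55438+.13*np.cos(y),.005+.13*np.sin(y),.181]))
print('rod wrist',[ (onz(w,200+x/2,yy/2,.217)*1e3).round(1) for x,yy in((224.5,50),(224.5,200),(225,350))])
cv2.imwrite('pics/t.png',cv2.resize(t['bgr'][200:275,225:325],None,fx=8,fy=8,interpolation=cv2.INTER_CUBIC))
E
```

```text
L [530.3 150.  123. ] [532.9 134.6 123. ]
R [561.5 152.8 123. ] [562.5 137.3 123. ]
bar [539.3 123.  123. ] [547.8 124.2 123. ] [558.5 125.3 123. ]
20 [373, 381, 383, 374, 428, 512, 575, 614, 639, 678, 666, 638, 609, 572, 535, 557, 507, 522, 555, 578, 596, 611, 621, 635, 647, 662, 680, 680, 665, 652, 638, 626, 614, 602, 587, 566, 537, 489, 400, 360, 365, 372, 375, 386, 414, 564, 645, 686, 702, 701, 701, 701, 701, 701, 701, 619, 499, 549, 591, 623, 655, 670, 656, 629, 596, 536, 612, 700, 703, 702, 696, 695, 695, 692, 691]
35 [554, 519, 522, 526, 532, 532, 518, 568, 608, 634, 675, 671, 643, 613, 578, 490, 474, 516, 552, 576, 597, 611, 623, 635, 647, 665, 682, 683, 669, 655, 640, 627, 614, 603, 588, 567, 536, 486, 420, 396, 398, 429, 443, 472, 486, 485, 486, 486, 485, 484, 485, 485, 484, 484, 484, 484, 472, 510, 570, 605, 638, 675, 675, 643, 615, 573, 587, 632, 635, 635, 635, 635, 635, 635, 635]
50 [640, 639, 640, 640, 640, 639, 639, 565, 567, 603, 634, 669, 675, 648, 620, 539, 480, 511, 548, 574, 595, 610, 622, 635, 648, 665, 684, 686, 672, 656, 642, 628, 617, 603, 588, 565, 533, 495, 598, 639, 639, 638, 638, 636, 635, 635, 636, 636, 635, 636, 637, 637, 637, 567, 485, 486, 465, 478, 539, 588, 621, 654, 678, 666, 630, 598, 572, 605, 640, 642, 642, 643, 642, 643, 643]
tip from scene [array([0.5374, 0.1371, 0.178 ]), array([0.5408, 0.137 , 0.181 ]), array([0.5443, 0.137 , 0.184 ])]
pred tip 0.5422136866958588 0.1344294434067669 0.181 [391.53018449 212.7309563 ]
rod wrist [array([543.8, 121.1, 217. ]), array([546. ,  97.2, 217. ]), array([548.6,  70.2, 217. ])]
```

View pics/t.png

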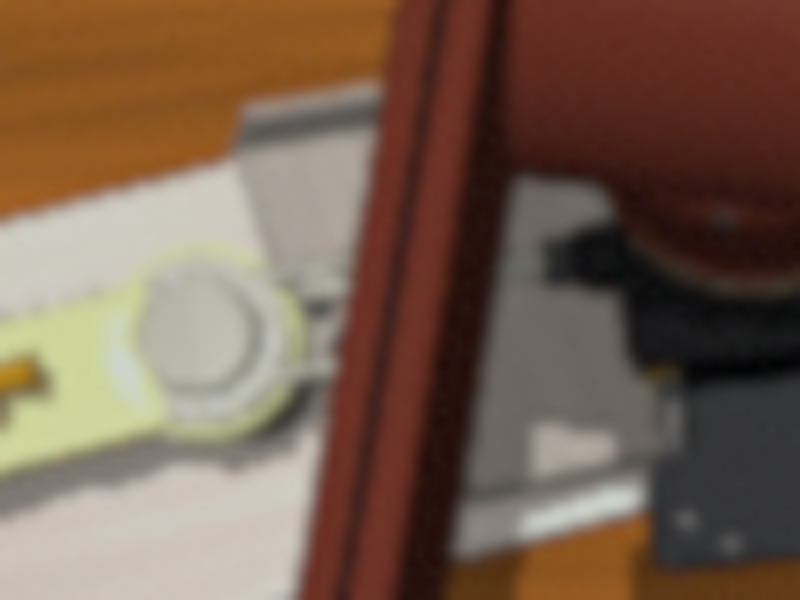

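View 7 (top): the arm hides the loop, so it adds nothing. The wrist measurement gives a loop centre of about (0.547, 0.138) and ring x at about −83°. That agrees with the post axis plus 54 mm to the bar. Aligning, then part-way down.

{"name": "servo_tool", "arguments": {
  "targets": [
    [[8, 2, 0], 1.4, 1],
    [[8, 2, 0], 1.4, 1],
    [[8, 2, -20], 1.4, 1],
    [[8, 2, -43], 1.4, 1],
    [[8, 2, -43], 1.4, 1]
  ]
}}

```text
t: 6.22
ee_pos: [0.5598, 0.0074, 0.1451]
tcp_rot: [-3.132, -0.001, 1.689]
wrist_force: [-0.2, 0.3, -0.3]
gripper_width: 0.0174
```

```bash
python3 - <<'E'
from h import *;import pickle
d={n:cap(n) for n in("wrist","scene")}; pickle.dump(d,open("f.pkl","wb"))
s=monitor.state();print(s['t'],s['ee_pos'],s['tcp_rot'],s['gripper_width'],s['wrist_force'])
def crop(d,x,y,w,h,f): return cv2.resize(d['bgr'][y:y+h,x:x+w],None,fx=f,fy=f,interpolation=cv2.INTER_CUBIC)
cv2.imwrite("pics/w4.png",np.hstack([crop(d['wrist'],250,0,133,160,3),crop(d['scene'],365,195,65,80,6)]))
E
```

```text
6.325 [0.56195751 0.00709829 0.14817773] [-3.13729130e+00 -8.91810993e-05  1.68896294e+00] 0.016853230071315558 [ 0.53016302 -0.28998536 -0.8785355 ]
```

View pics/w4.png

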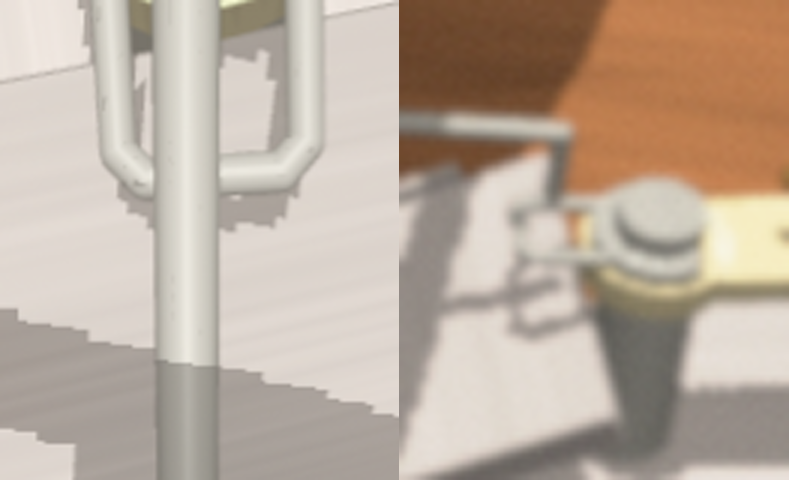

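View 8: the prong is above the opening; in the wrist picture the rod is at column 312 and the loop middle at column about 320. Checking the lateral offset numerically.

```bash
python3 - <<'E'
from h import *;import pickle
e=pickle.load(open("f.pkl","rb"));w=e['wrist'];s=e['scene']
f=lambda x,y,z:(onz(w,250+x/3,y/3,z)*1e3).round(1)
print('L',f(101,40,.123),f(112,100,.123),'R',f(305,40,.123),f(306,100,.123)); print('bar',f(150,174,.123),f(270,170,.123))
print('rod',f(187,40,.173),f(187,240,.173),f(187,400,.173))
p=lambda x,y,z:(onz(s,365+(x-399)/6,195+y/6,z)*1e3).round(1)
print('scene tip',p(555,204,.137),'rod top end',p(570,128,.177))
print('scene wires: far,near mids, bar', p(575,203,.123),p(560,256,.123),p(515,232,.123))
V=np.array(w['view']);print(-V[:3,:3].T@V[:3,3])
E
```

```text
L [530.6 140.5 123. ] [533.  132.6 123. ] R [562.  144.1 123. ] [563.4 136.1 123. ]
bar [540.1 122.9 123. ] [559.2 125.7 123. ]
rod [546.2 126.2 173. ] [548.6 105.9 173. ] [550.7  88.  173. ]
scene tip [548.2 138.9 137. ] rod top end [548.9 140.  177. ]
scene wires: far,near mids, bar [530.7 146.6 123. ] [561.7 143.7 123. ] [552.1 125.4 123. ]
[0.55258645 0.08420226 0.30628973]
```

{"name": "servo_tool", "arguments": {
  "targets": [
    [[1.5, 0, -4], 0, 1],
    [[1.5, 0, -10], 0, 1],
    [[1.5, 0, -16], 0, 1],
    [[1.5, 0, -22], 0, 1],
    [[1.5, 0, -28], 0, 1]
  ]
}}

```text
t: 6.95
ee_pos: [0.5634, 0.0071, 0.1197]
tcp_rot: [-3.137, -0.0, 1.689]
wrist_force: [-0.1, -0.3, -1.4]
gripper_width: 0.017
```

```bash
python3 - <<'E'
from h import *;import pickle
d={n:cap(n) for n in("wrist","scene")}; pickle.dump(d,open("g.pkl","wb"))
s=monitor.state();print(s['t'],s['ee_pos'],s['tcp_rot'],s['gripper_width'],s['wrist_force'],s['ft_torque'])
def crop(d,x,y,w,h,f): return cv2.resize(d['bgr'][y:y+h,x:x+w],None,fx=f,fy=f,interpolation=cv2.INTER_CUBIC)
cv2.imwrite("pics/w5.png",np.hstack([crop(d['wrist'],250,0,133,160,3),crop(d['scene'],365,195,65,80,6)]))
E
```

```text
7.05 [0.56274162 0.0071508  0.11908185] [-3.13557617e+00 -4.53910924e-04  1.68894158e+00] 0.01735845496529989 [-0.0115004   0.16733611 -2.13601203] [-0.05111242 -0.13586677 -0.02315624]
```

View pics/w5.png

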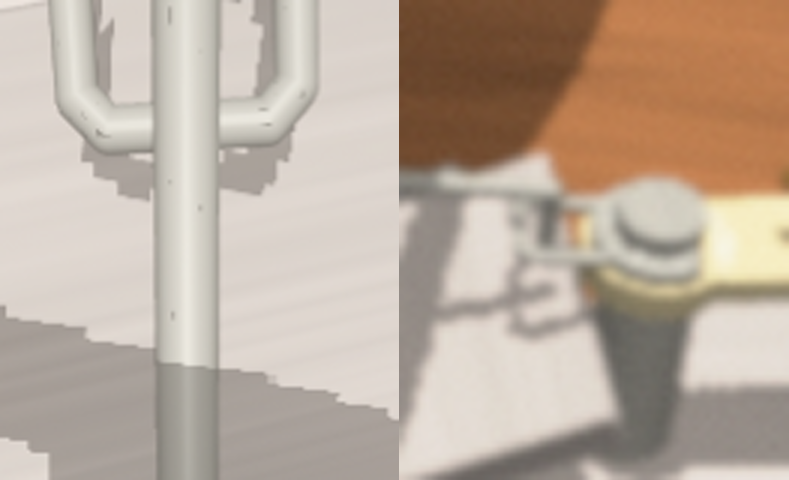

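View 9: the prong is through the loop and centred between the wires, with no contact force. Pulling along ring +x.

{"name": "servo_tool", "arguments": {
  "targets": [
    [[0.5, -5, 0], 0, 1],
    [[1, -10, 0], 0, 1],
    [[2, -15, 0], 0, 1],
    [[2.5, -20, 0], 0, 1],
    [[3, -25, 0], 0, 1]
  ]
}}

```text
t: 7.68
ee_pos: [0.5658, -0.018, 0.1192]
tcp_rot: [-3.136, -0.0, 1.69]
wrist_force: [0.2, -0.1, -1.6]
gripper_width: 0.017
```

```bash
python3 - <<'E'
from h import *;import pickle
d={n:cap(n) for n in("wrist","scene")}; pickle.dump(d,open("i.pkl","wb"))
s=monitor.state();print(s['t'],s['ee_pos'],s['tcp_rot'],s['gripper_width'],s['wrist_force'],s['ft_torque'])
g=pickle.load(open("g.pkl","rb"))
# flow of bar in wrist and rod tilt: print column profile just right of rod
for q in (g,d):
    c=q['wrist']['bgr'][:,328,:].astype(int).sum(1); print(c[:100:2].tolist())
E
```

```text
7.775 [ 0.56615937 -0.01879458  0.11946841] [-3.13635286e+00  4.98598554e-04  1.68844779e+00] 0.016916518163531243 [ 0.16741257 -0.06782824 -1.52443807] [-0.03242105 -0.13177774 -0.00901834]
[527, 627, 627, 631, 632, 632, 631, 628, 628, 630, 631, 633, 638, 639, 634, 631, 576, 594, 631, 674, 684, 625, 583, 525, 428, 571, 487, 483, 484, 483, 482, 485, 613, 638, 643, 647, 647, 640, 638, 640, 637, 633, 630, 630, 632, 635, 638, 632, 628, 636]
[578, 586, 553, 539, 504, 478, 474, 477, 482, 484, 481, 484, 582, 616, 634, 631, 627, 625, 629, 631, 634, 634, 631, 627, 631, 637, 645, 646, 640, 633, 637, 642, 641, 637, 611, 580, 630, 667, 666, 611, 550, 480, 472, 487, 600, 617, 617, 647, 649, 654]
```

```bash
python3 - <<'E'
from h import *;import pickle
d=pickle.load(open("i.pkl","rb"))
def crop(d,x,y,w,h,f): return cv2.resize(d['bgr'][y:y+h,x:x+w],None,fx=f,fy=f,interpolation=cv2.INTER_CUBIC)
cv2.imwrite("pics/w6.png",np.hstack([crop(d['wrist'],220,0,200,240,2),crop(d['scene'],335,190,100,120,4)]))
E
```

```text
(no output)
```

View pics/w6.png

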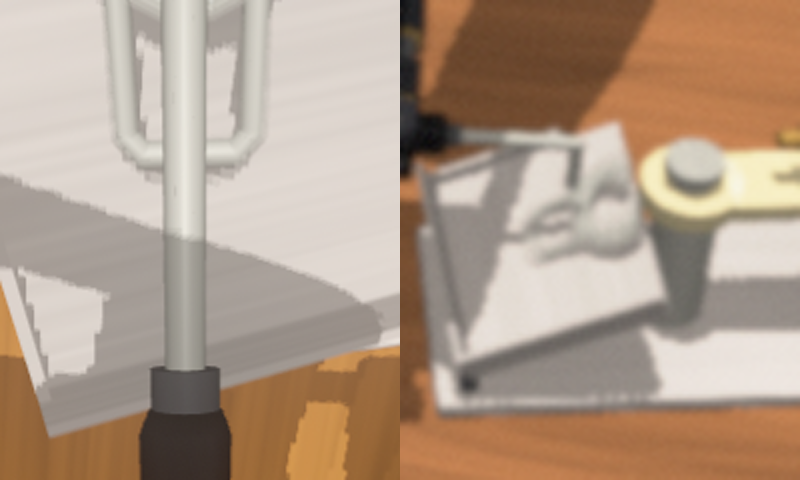

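View 10: the ring is off the post and on the plate, sliding. Lifting the pick straight up.

{"name": "servo_tool", "arguments": {
  "targets": [
    [[0, 0, 20], 0, 1],
    [[0, 0, 45], 0, 1],
    [[0, 0, 75], 0, 1],
    [[0, 0, 75], 0, 1],
    [[0, 0, 75], 0, 1]
  ]
}}

```text
t: 8.4
ee_pos: [0.566, -0.0189, 0.1943]
tcp_rot: [-3.136, 0.001, 1.688]
wrist_force: [0.4, -0.5, -2.6]
gripper_width: 0.0174
```

```bash
python3 - <<'E'
from h import *;import pickle
d={n:cap(n) for n in("wrist","scene")}
d2=cap("scene"); s=monitor.state();print(s['t'],s['ee_pos'],s['tcp_rot'],s['gripper_width'],s['wrist_force'])
print(np.abs(d2['bgr'][185:300,330:440].astype(int)-d['scene']['bgr'][185:300,330:440]).max())
def crop(d,x,y,w,h,f): return cv2.resize(d['bgr'][y:y+h,x:x+w],None,fx=f,fy=f,interpolation=cv2.INTER_CUBIC)
cv2.imwrite("pics/w7.png",np.hstack([crop(d['wrist'],170,0,300,360,1.3333),crop(d2,335,190,100,120,4)]))
E
```

```text
8.55 [ 0.56523443 -0.01869202  0.19294363] [-3.13386541e+00 -2.35270179e-04  1.68831707e+00] 0.017259046575582006 [ 0.3256818   0.42857703 -1.91926716]
25
```

View pics/w7.png

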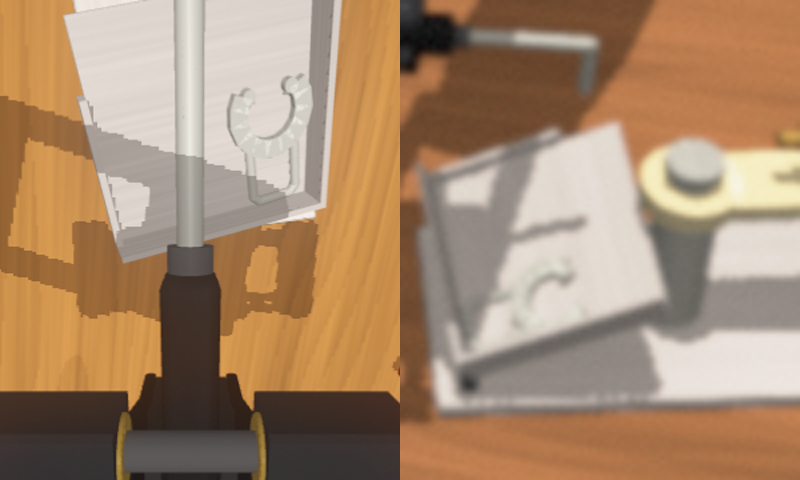

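View 11: the ring rests in the low corner against both walls. The pick has not slipped: the ferrule is at wrist row 184, as before. Carrying it back to the stand.

{"name": "servo_tool", "arguments": {
  "targets": [
    [[-15, -45, 0], 0.5, 1],
    [[-32, -95, 0], 1, 1],
    [[-50, -145, 0], 2, 1],
    [[-66, -195, 0], 2.5, 1],
    [[-76, -218, 0], 2.5, 1]
  ]
}}

```text
t: 9.18
ee_pos: [0.4877, -0.2388, 0.1918]
tcp_rot: [-3.132, -0.001, 1.73]
wrist_force: [0.2, 0.5, -1.9]
gripper_width: 0.0171
```

{"name": "servo_tool", "arguments": {
  "targets": [
    [[0, 0, 0], 0, 1],
    [[0, 0, 0], 0, 1],
    [[0, 0, 0], 0, 1],
    [[0, 0, 0], 0, 1],
    [[0, 0, 0], 0, 1]
  ]
}}

```text
t: 9.8
ee_pos: [0.488, -0.2383, 0.1919]
tcp_rot: [-3.132, -0.001, 1.731]
wrist_force: [0.3, -0.2, -1.8]
gripper_width: 0.0168
```

```bash
python3 - <<'E'
from h import *;import time
a=[monitor.state() for _ in range(3)]
for s in a: print(s['t'],s['ee_pos'],s['tcp_rot'])
E
```

```text
9.8 [ 0.48800672 -0.23826222  0.19186641] [-3.13239528e+00 -8.94724577e-04  1.73076661e+00]
9.8 [ 0.48800672 -0.23826222  0.19186641] [-3.13239528e+00 -8.94724577e-04  1.73076661e+00]
9.8 [ 0.48800672 -0.23826222  0.19186641] [-3.13239528e+00 -8.94724577e-04  1.73076661e+00]
```

{"name": "servo_tool", "arguments": {
  "targets": [
    [[1.6, 1.6, -40], 0, 1],
    [[1.6, 1.6, -85], 0, 1],
    [[1.6, 1.6, -125], 0, 1],
    [[1.6, 1.6, -130], 0, 1],
    [[1.6, 1.6, -130], 0, 1]
  ]
}}

```text
t: 10.42
ee_pos: [0.4902, -0.2369, 0.0628]
tcp_rot: [-3.133, -0.0, 1.731]
wrist_force: [0.0, -1.8, -0.9]
gripper_width: 0.0175
```

{"name": "servo_tool", "arguments": {
  "targets": [
    [[-0.5, 0.3, -12], 0, 1],
    [[-0.5, 0.3, -22], 0, 1],
    [[-0.5, 0.3, -28], 0, 1],
    [[-0.5, 0.3, -31], 0, 1],
    [[-0.5, 0.3, -31.5], 0, 1]
  ]
}}

```text
t: 11.05
ee_pos: [0.4896, -0.2366, 0.0311]
tcp_rot: [-3.133, -0.001, 1.731]
wrist_force: [-0.5, -0.4, -1.5]
gripper_width: 0.0173
```

{"name": "servo_tool", "arguments": {
  "targets": [
    [[0, 0, -0.7], 0, 1],
    [[0, 0, -0.7], 0, 1],
    [[0, 0, -0.7], 0, 0.5],
    [[0, 0, -0.7], 0, 0],
    [[0, 0, -0.7], 0, -1]
  ]
}}

```text
t: 11.68
ee_pos: [0.4898, -0.2366, 0.0305]
tcp_rot: [-3.133, -0.0, 1.731]
wrist_force: [0.2, 0.7, 0.3]
gripper_width: 0.0344
```

{"name": "servo_tool", "arguments": {
  "targets": [
    [[0, 0, 0], 0, -1],
    [[0, 0, 0], 0, -1],
    [[0, 0, 0], 0, -1],
    [[0, 0, 0], 0, -1],
    [[0, 0, 0], 0, -1]
  ]
}}

```text
t: 12.3
ee_pos: [0.4897, -0.2366, 0.0305]
tcp_rot: [-3.133, -0.0, 1.731]
wrist_force: [-0.2, -0.1, 0.4]
gripper_width: 0.0829
```

Released. Raising the gripper and backing away for a clear look.

{"name": "servo_tool", "arguments": {
  "targets": [
    [[0, 0, 40], 0, -1],
    [[0, 0, 90], 0, -1],
    [[0, 0, 150], 0, -1],
    [[0, 0, 191], 0, -1],
    [[0, 0, 191], 0, -1]
  ]
}}

```text
t: 12.92
ee_pos: [0.492, -0.2381, 0.2264]
tcp_rot: [-3.139, 0.006, 1.731]
wrist_force: [-0.1, 0.6, -0.6]
gripper_width: 0.0871
```

{"name": "servo_tool", "arguments": {
  "targets": [
    [[-25, -40, 0], 0, -1],
    [[-50, -80, 0], 0, -1],
    [[-75, -120, 0], 0, -1],
    [[-75, -140, 0], 0, -1],
    [[-75, -140, 0], 0, -1]
  ]
}}

```text
t: 13.55
ee_pos: [0.4168, -0.3786, 0.2252]
tcp_rot: [-3.139, 0.004, 1.729]
wrist_force: [0.8, 0.7, -0.4]
gripper_width: 0.0872
```

```bash
python3 - <<'E'
from h import *;import pickle
t=cap("top");s=cap("scene");st=monitor.state();print(st['t'],st['ee_pos'],st['dq'].round(3),st['wrist_force'])
s0=pickle.load(open("scene0.pkl","rb"));t0=pickle.load(open("top0.pkl","rb"))
for n,a,b in (("scene",s,s0),("top",t,t0)):
    m=(np.abs(a['bgr'].astype(int)-b['bgr']).max(2)>60).astype(np.uint8)
    k,l,q,c=cv2.connectedComponentsWithStats(m)
    print(n,[q[i].tolist() for i in range(1,k) if q[i,4]>12])
def crop(d,x,y,w,h,f): return cv2.resize(d['bgr'][y:y+h,x:x+w],None,fx=f,fy=f,interpolation=cv2.INTER_CUBIC)
cv2.imwrite("pics/fin.png",np.vstack([np.hstack([crop(t,350,230,100,75,4),crop(t,235,195,100,75,4)]),np.hstack([crop(s,210,190,100,75,4),crop(s,335,215,100,75,4)])]))
E
```

```text
13.65 [ 0.41740182 -0.37707049  0.22548056] [ 0.014 -0.014  0.005 -0.001  0.001 -0.002] [-0.42273632 -0.4337928   0.02064258]
scene [[104, 0, 68, 93, 2649], [146, 0, 46, 35, 1140], [369, 0, 12, 17, 169], [393, 0, 51, 70, 2379], [339, 15, 17, 13, 138], [337, 30, 7, 13, 65], [160, 34, 52, 114, 3175], [164, 73, 6, 18, 53], [350, 78, 27, 9, 112], [411, 83, 9, 7, 50], [421, 84, 8, 7, 44], [396, 91, 26, 14, 272], [385, 95, 9, 12, 77], [142, 147, 193, 21, 2805], [391, 151, 31, 36, 563], [196, 170, 135, 60, 2007], [346, 175, 38, 10, 201], [398, 238, 17, 5, 38], [384, 248, 8, 3, 13]]
top [[443, 233, 141, 138, 4245], [543, 238, 46, 49, 143], [578, 246, 18, 15, 52], [510, 276, 126, 85, 3227], [529, 286, 11, 9, 55], [536, 289, 12, 9, 55], [568, 294, 72, 87, 235], [526, 344, 20, 11, 99], [549, 354, 12, 17, 115], [501, 359, 11, 8, 54], [287, 363, 43, 20, 334], [468, 362, 172, 118, 10580], [405, 372, 31, 8, 90], [554, 374, 9, 7, 43], [280, 381, 45, 22, 388], [288, 392, 119, 65, 2881], [205, 405, 81, 75, 3390], [394, 411, 8, 7, 18], [397, 426, 16, 9, 76], [378, 438, 36, 30, 405], [329, 463, 14, 6, 41]]
```

View pics/fin.png

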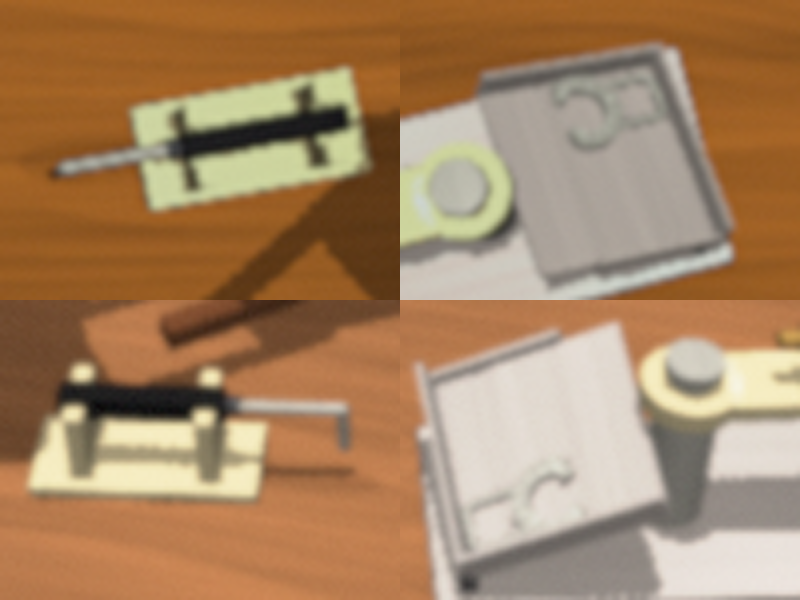

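View 12: the pick lies level in both notches, and the ring rests in the plate's low corner. Apart from the arm and its shadow, the difference masks against the first pictures show only the ring's old place changed. Handing in.

```bash
python3 -c "
from station import sign_off; print(sign_off())"
```

```text
the job is handed in; nothing more can be done
None
```

The job is done and handed in after about 13.7 s of the 54 s allowed. I took the small black pick from its stand and put its tip through the ring's pull loop. A 26 mm level pull along the ring's axis freed the ring, and it slid down the catch plate. I then laid the pick back in its notches, opened the gripper and backed the arm away.

- **Ring:** the last pictures show it resting in the plate's low corner, against both walls. The gripper never touched it.
- **Pick:** it lies level in both notches, and the wrist force is close to zero.
- **Other things:** comparing first and last pictures, I found no change at the meter, driver, bottle or look-alikes. Where the arm and its shadow cover the pictures, near the big black pick, I could not check this.
- **Disagreements:** the wrist and scene cameras differed by up to about 4 mm sideways on where the loop was. I used a compromise of +1.5 mm, and the prong went in centred and without contact. I did not see the 10–15 N pull in any force reading, because the ring was already free when the pull call ended.

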